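Shut the marked torch-gas valve under its sliding cover

ROBOT

A 7-joint arm with a two-finger parallel gripper is mounted at the origin on the work surface. World frame = base frame: x ahead of the robot, y to its left, z up, the work surface at z = 0. Lengths are in m, angles in rad, forces in N, time in s.
With the tool pointing down it reaches from about 0.425 to 0.925 m from the base axis. Payload 6.8 kg.
Tool frame: the origin (TCP) lies midway between the tips of the shut fingers; the grasp point (between the pads) lies 19 mm behind it (bot.pinch_z is the distance from the TCP to the grasp point, in m); x points along the fingers, y is the direction in which the jaws open and shut, and the axes are right-handed (so a half turn about x gives the same grasp; the last joint's range is limited). The gripper opens to 85 mm and grips with 20 to 120 N. Pads are 22 mm wide; open, the fingers measure 114 mm over their backs; the gripper's body (76 mm by 85 mm) begins 54 mm behind the grasp point. The pads swing forward as they close: fully open they stand 13 mm farther back than shut.
Start: joints at [-1.221, 0.477, 0.022, 1.555, -0.011, 1.109, -0.083], TCP at [0.298, 0.606, 0.209] pointing down, gripper open.
Joint ranges: [-2.96, 2.96], [-0.34, 2.1], [-1.41, 1.46], [0.24, 2.44], [-1.37, 4.51], [0.17, 1.92], [-2.96, 2.96]. Speed limits (rad/s): [2.39, 2.39, 3.14, 3.14, 3.14, 3.14, 3.14].

INTERFACE

Orientations are given as a unit quaternion [w, x, y, z].
In Python, from station import bot gives the robot as it stands. The module is installed in compiled form; this text tells all that it offers.
- The arm moves only by the tool step_arm, never from a script. Its argument "plan" is a list of rows, each a list of 6 numbers: the shift along the tool's x, y, z in units of 40 mm (1.0 is 40 mm), then the turn, a rotation vector about the tool's x, y, z in units of 360 degrees (1.0 is 360 degrees). In form: [[dx, dy, dz, ax, ay, az], ...]. A call has 1 to 8 rows; each row shifts and turns the commanded pose from where the row before left it, along the tool's axes as they then stand; what a row does not reach is not made up. A row lasts 1/8 s, in which the tool goes at most 62.5 mm and 10.7 degrees, less where a joint would pass 70% of its speed; a pose out of reach is approached as far as the arm can. A call with a number of a shift or a turn outside -1 to 1 is refused whole. A call with a gripper value outside its range is refused whole. "fingers" is the closure, from -1 (fully open) to 1 (shut), set as the call begins (left out, the last holds). The fingers move at their own pace and stop on an object; "force" is the grip in N (left out, the last holds). Time passes only in rows, so rows that do not move let the fingers close. It gives the time, the measured TCP pose, the force and the opening at its end, in the units of the state.
- bot.get_obs(): the state, without advancing time (a new reading comes with each control period).
- bot.read_camera(name): name is "scene" or "top" or "wrist"; returns (picture, depth): 400x640x3 uint8, red, green, blue; 400x640 float32, m along the optical axis (not along the pixel's ray), 0 where there is no reading.
- bot.camera_model(name): a dict with "mtx" (3x3 intrinsics, pixels), "origin" and "rotation" of the camera in the world; the wrist camera has in their place "T_tool_cam" (4x4, takes a point from camera to tool coordinates, whose origin is the TCP and whose axes are the tool frame's). Camera axes: x right, y up, looking along -z (the intrinsics and any distortion apply to the point x, -y, -z); pixel columns grow to the right and rows downward; lengths in m; the calibration is good to about 2 mm. The wrist camera is an equidistant fisheye: a pixel r from the principal point sees the ray r / f radians off the axis. A picture is of the moment at which its call begins: read the wrist's pose just before it. camera_model takes no time and is no camera call.
- bot.hand_in(): hands the job in, once; it reports no verdict.
The state is a dict: "t": time; "q": joint angles; "joint_vel": joint speeds; "joint_torque": joint torques, N m; "eef_pos": TCP position; "tool_rot": TCP orientation; "contact_force": force on the tool from outside, world axes, zero at the start; "torque": the same for the moment, N m; "gripper_width": opening from 0.0 (shut) to 1.0 (fully open).
Only numpy, scipy, OpenCV 4.12 (cv2) and the standard library are available. Lean on these libraries where they do the work, as an engineer would, in place of code of your own. Each camera call takes 0.05 s, during which the arm holds its last target.

TASK

Shut off the gas at the jeweller's bench: push the cover of the low grey valve box all the way aside to its stop (to your left, seen from the robot), then push the valve handle marked with a round disc at its end a quarter turn clockwise, fully shut. Only push with the fingertips or the outside of the fingers: do not grip or lift anything or force it hard, leave the other handle and the things standing around as they are, leave the cover open, and finish clear of everything.

Things in the scene. Friction and masses are not known exactly. Their poses are not given: they have to be found in the camera images.
- valve_box: Low grey steel service box fixed on the bench, 215 mm (its x) by 540 mm (its y), top at 80 mm. Origin: on the bench, under the middle of the sliding track. Its +x points roughly away from the robot, +y roughly to the robot's left. The right (-y) half is an open well (inside x -65 to +70 mm, y -260 to 0, floor at 12 mm) under the sliding cover; the left half is a plain closed deck. Beyond the track, x +70 to +140 mm, runs a ledge at 80 mm height on which small things stand.
- cover (a joint): Slide of the aluminium cover along the box's +y, in m: about 0 over the well, 0.25 fully aside over the deck (end stop). Friction about 2.5 N; stays where it is left. The cover is a flat plate 144 by 262 mm, 4 mm thick (underside 83 mm above the bench), with a raised panel 112 (x) by 130 mm (y) and 22 mm high in its middle (panel top 109 mm above the bench), too wide to grip.
- cover_push (a point): Middle of the raised panel's right (-y) side face, 98 mm above the bench; the flat plate reaches 66 mm farther to -y of it. Moves with the cover. Pushing this face towards the box's +y opens the cover.
- disc_pivot (a point): Turning axis of the marked handle, at mid-height of the handle (61 mm above the bench). The two valves stand in the well side by side, 105 to 111 mm apart along the box's y; which is left and which right varies.
- disc_handle (a joint): Angle of the marked quarter-turn handle, rad: 0 = open, the handle points to the box's -x (towards the robot), in line with its pipe; 1.571 = shut, across the pipe, pointing to the box's +y (end stop). Closes clockwise seen from above. Friction about 0.15 N m; stays where it is left.
- disc_end (a point): Centre of the round disc (28 mm across, 12 mm thick, dark hole in its middle) that marks the end of this steel handle, 58 mm from its turning axis, 61 mm above the bench. The handle's bar is 13 mm wide and 12 mm high (55 to 67 mm above the bench), hub 24 mm across.
- plain_handle (a joint): Angle of the other handle, same sense; it starts open or nearly so and is to be left alone.
- plain_end (a point): Point near the end of the other handle, 58 mm from its turning axis: a plain straight steel bar 13 mm wide, 71 mm long from the axis, no disc. 61 mm above the bench.
- dish: Small white bowl, 52 mm across, 24 mm high, loose on the box's ledge. Origin: centre of underside.
- flux_jar: Small jar, 42 mm across, 48 mm high, loose on the box's ledge. Origin: centre of underside.
- bangle: Brass ring, 58 mm across, 12 mm high, loose on the box's ledge. Origin: centre of underside.
- mallet: Wooden mallet lying on the bench left of the box, 235 mm long, 58 mm high. Origin: on the bench, under the handle, 100 mm from the head.
- ring_stand: Upright tapered steel ring mandrel on a 90 mm square wooden foot, 162 mm high, right of the box. Origin: centre of underside.
- anvil: Small steel bench anvil, 80 mm square, 75 mm high, between robot and box, to the left. Origin: centre of underside.
- dapping_block: Wooden cube, 55 mm, on the bench at the far left of the box. Origin: centre of underside.
- file_tool: Hand tool with a handle, 190 mm long, lying on the bench right of the box. Origin: underside, about its middle.

How it is judged:
On the way, in this order (a step that is already met when the one before it is completed fails the run):
1. the cover is slid aside to within 25 mm of its stop (value of joint cover above 0.225 m), for 0.2 s.
2. the marked handle is pushed shut (value of joint disc_handle above 1.45 rad), for 0.2 s.
At the end, for the whole second after the job is handed in: Cover within 25 mm of its open stop, marked handle within 7 degrees of fully shut, both at rest; the other handle within 10 mm (at its end) of where it started, bystanders within 30 mm (value of joint cover above 0.225 m and value of joint disc_handle above 1.45 rad and distance of plain_end from where it was at the start of the episode below 0.01 m and velocity of joint disc_handle below 0.02 rad/s and velocity of joint cover below 0.01 m/s and distance of each of dish, flux_jar, bangle, mallet, ring_stand, anvil, dapping_block, file_tool from where it was at the start of the episode below 0.03 m); the robot touches nothing.
It fails at once if the other handle is turned (its end moves more than 10 mm) (distance of plain_end from where it was at the start of the episode above 0.01 m).
It fails at once if the marked handle is gripped or forced (more than 38 N of finger contact) (contact force between the fingers and disc_handle above 38 N).
It fails at once if the cover is forced (more than 60 N of finger contact) (contact force between the fingers and cover above 60 N).
It fails at once if a bystander is knocked, lifted or carried off (more than 30 mm) (distance of any of dish, flux_jar, bangle, mallet, ring_stand, anvil, dapping_block, file_tool from where it was at the start of the episode above 0.03 m).
It also fails if it takes over 48 s, if anything falls off the work surface, if the arm or the gripper's body presses on something with over 40 N, if the wrist force passes 120 N, or if a joint passes its speed limit or range.

## Working session

There is one attempt and no reset: what is moved stays moved. The work goes in short steps, Python scripts to look and compute and a tool call to move; the robot and the scene stay as the last step left them, time stands still between calls to the robot, and variables do not carry over. Pictures are saved under pics/ and viewed, and the job is handed in when it is done.

Besides the shell and the picture viewer there is one more tool, called after "Request:" by a JSON object that holds its "name" and its "arguments", one argument or row to a line. step_arm: Moves the arm, as the interface text tells. Shifts and turns lie within -1 to 1; 1 stands for 40 mm of shift or 360 degrees of turn. Its arguments: {"type":"object","properties":{"plan":{"type":"array"},"fingers":{"type":"number"},"force":{"type":"number"}},"required":["plan"]}

```bash
mkdir -p pics
python3 - <<'E'
from station import bot
import cv2,numpy as np
o=bot.get_obs(); print({k:np.round(v,3).tolist() for k,v in o.items()})
for n in ["scene","top"]:
    p,d=bot.read_camera(n); cv2.imwrite(f"pics/{n}0.png",p[:,:,::-1]); np.savez(f"{n}0.npz",p=p,d=d)
    m=bot.camera_model(n); print(n,{k:np.round(v,4).tolist() if not isinstance(v,str) else v for k,v in m.items()})
print(bot.camera_model("wrist"))
E
```

```text
{'t': 0.0, 'q': [-1.221, 0.478, 0.022, 1.556, -0.012, 1.109, -0.083], 'joint_vel': [-0.001, 0.001, -0.0, 0.002, 0.0, -0.001, 0.001], 'joint_torque': [-0.001, -59.644, 1.608, -28.12, 0.013, 0.009, -0.0], 'eef_pos': [0.298, 0.605, 0.208], 'tool_rot': [0.689, 0.16, 0.689, -0.161], 'contact_force': [-0.749, -0.319, 0.562], 'torque': [-0.081, 0.019, 0.005], 'gripper_width': 0.997}
scene {'mtx': [[384.0347, 0.0, 312.9752], [0.0, 384.0347, 193.109], [0.0, 0.0, 1.0]], 'origin': [1.2105, -0.7401, 0.7847], 'rotation': [0.8209, 0.4328, 0.1815, 0.3254]}
top {'mtx': [[485.2895, 0.0, 321.2321], [0.0, 485.2895, 202.6246], [0.0, 0.0, 1.0]], 'origin': [0.2689, -0.0104, 1.4415], 'rotation': [-0.6931, -0.0703, 0.0541, 0.7154]}
{'mtx': array([[309.70691629,   0.        , 313.79169766],
       [  0.        , 309.70691629, 198.05271587],
       [  0.        ,   0.        ,   1.        ]]), 'T_tool_cam': array([[-8.00380833e-04,  2.84368959e-01, -9.58714584e-01,
        -1.64244276e-01],
       [ 9.99999638e-01, -4.99121487e-05, -8.49652255e-04,
         7.16104082e-04],
       [-2.89466232e-04, -9.58714917e-01, -2.84368816e-01,
        -7.20174679e-02],
       [ 0.00000000e+00,  0.00000000e+00,  0.00000000e+00,
         1.00000000e+00]])}
```

View pics/scene0.png

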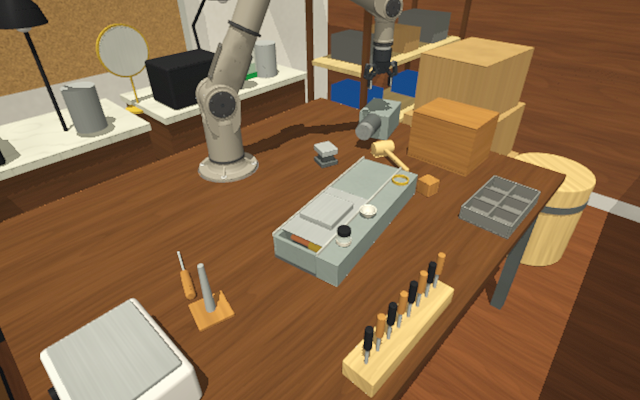

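View pics/top0.png

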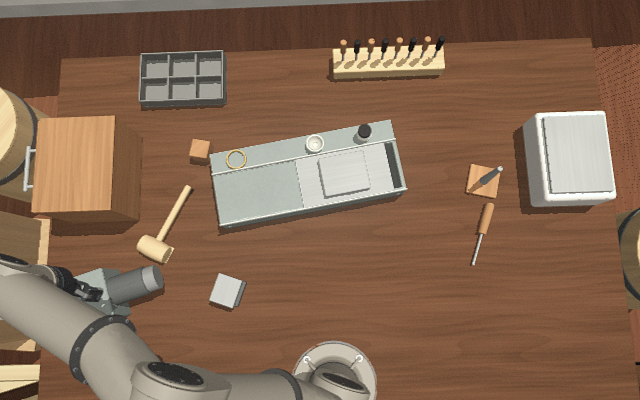

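The top view shows the box centred near (308,172), tilted. The cover plate spans columns 297 to 388, the raised panel 320 to 370, with the jar at (364,131), the dish at (315,143) and the bangle at (236,158). I'll enlarge it to read the corners.

```bash
cat > h.py <<'E'
import numpy as np, cv2
from station import bot
from scipy.spatial.transform import Rotation as R
def q2R(q): return R.from_quat([q[1],q[2],q[3],q[0]]).as_matrix()
def ray(n,u,v):
    m=bot.camera_model(n); K=m["mtx"]
    c=np.array([(u-K[0,2])/K[0,0],-(v-K[1,2])/K[1,1],-1.])
    return np.array(m["origin"]),q2R(m["rotation"])@c
def onz(n,u,v,z):
    o,r=ray(n,u,v); return o+r*(z-o[2])/r[2]
def crop(p,u0,v0,u1,v1,s,f):
    c=cv2.resize(p[v0:v1,u0:u1,::-1],None,fx=s,fy=s,interpolation=cv2.INTER_CUBIC); cv2.imwrite(f,c)
E
python3 - <<'E'
from h import *
p=np.load("top0.npz")["p"]; crop(p,205,112,415,236,3.8,"pics/topc.png")
E
```

```text
(no output)
```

View pics/topc.png

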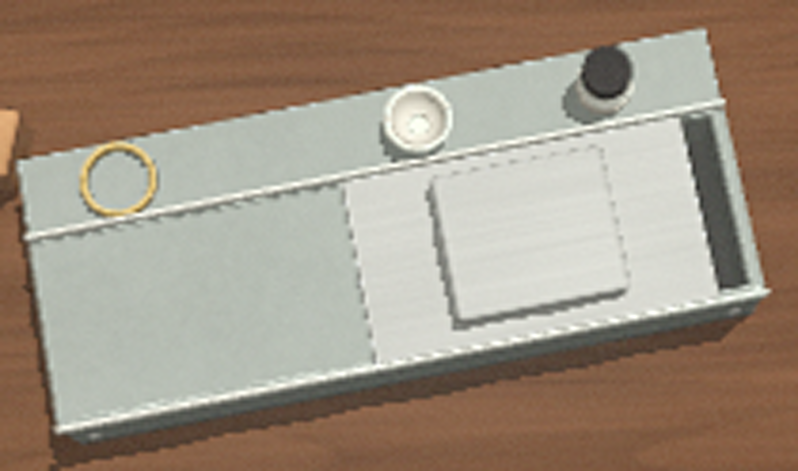

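Run:
```python
from h import *
def P(a,b,z): return onz("top",205+a/3.8,112+b/3.8,z)
far=[P(708,30,.08),P(20,160,.08)]; near=[P(768,292,.085),P(57,432,.085)]
pan=[P(435,178,.109),P(602,148,.109),P(627,290,.109),P(458,320,.109)]
pl=[P(345,183,.087),P(375,362,.087),P(682,118,.087),P(720,292,.087)]
for n,L in zip(("far","near","panel","plate"),(far,near,pan,pl)):
    print(n,[np.round(x,4).tolist() for x in L])
y=(far[1]-far[0])+(near[1]-near[0]); y/=np.linalg.norm(y); yaw=np.arctan2(-y[0],y[1]); print("yaw",np.degrees(yaw))
X=np.array([np.cos(yaw),np.sin(yaw),0]);Y=np.array([-np.sin(yaw),np.cos(yaw),0])
for n,L in zip(("far","near","panel","plate"),(far,near,pan,pl)):
    print(n,[(round(x@X,4),round(x@Y,4)) for x in L])
for n,a in dict(dish=(418,122,.10),jar=(607,72,.128),bangle=(120,180,.086)).items():
    q=P(*a);print(n,q.round(3),round(q@X,3),round(q@Y,3))
# depth-based height of panel
d=np.load("top0.npz")["d"]
for a,b in ((530,235),(200,320),(650,200)):
    u,v=int(205+a/3.8),int(112+b/3.8); o,r=ray("top",u,v); print(o+r*d[v,u])
```

```text
far [[0.7508, -0.195, 0.08], [0.6667, 0.337, 0.08]]
near [[0.5425, -0.2278, 0.085], [0.4545, 0.3058, 0.085]]
panel [[0.6329, 0.0181, 0.109], [0.6515, -0.1073, 0.109], [0.5427, -0.1208, 0.109], [0.5245, 0.0042, 0.109]]
plate [[0.6375, 0.0869, 0.087], [0.499, 0.0673, 0.087], [0.6792, -0.1706, 0.087], [0.5433, -0.1918, 0.087]]
yaw 9.174856988804182
far [(np.float64(0.7101), np.float64(-0.3123)), (np.float64(0.7119), np.float64(0.2264))]
near [(np.float64(0.4992), np.float64(-0.3114)), (np.float64(0.4974), np.float64(0.2294))]
panel [(np.float64(0.6277), np.float64(-0.0831)), (np.float64(0.626), np.float64(-0.2098)), (np.float64(0.5165), np.float64(-0.2058)), (np.float64(0.5185), np.float64(-0.0794))]
plate [(np.float64(0.6432), np.float64(-0.0158)), (np.float64(0.5033), np.float64(-0.0131)), (np.float64(0.6433), np.float64(-0.2767)), (np.float64(0.5058), np.float64(-0.276))]
dish [0.679 0.03  0.1  ] 0.676 -0.079
jar [ 0.704 -0.112  0.128] 0.677 -0.223
bangle [0.646 0.259 0.086] 0.679 0.152
[ 0.58927389 -0.04983883  0.10889581]
[0.53710983 0.20067325 0.08162855]
[ 0.61864171 -0.14345583  0.08356121]
```

```bash
cat >> h.py <<'E'
yaw=np.radians(9.17)
BX=np.array([np.cos(yaw),np.sin(yaw),0]);BY=np.array([-np.sin(yaw),np.cos(yaw),0])
ORG=0.572*BX-0.042*BY
def w(x,y,z): return ORG+x*BX+y*BY+np.array([0,0,z])
def st():
    o=bot.get_obs(); p=np.array(o["eef_pos"]);M=q2R(o["tool_rot"]); d=p-ORG
    print("t",round(o["t"],2),"eef",p.round(4),"box",round(d@BX,4),round(d@BY,4),"F",np.round(o["contact_force"],1),"w",round(o["gripper_width"],3))
    return o,p,M
def go(x,y,z):
    o,p,M=st(); print("need(units)",(M.T@(w(x,y,z)-p)/.04).round(2))
E
python3 - <<'E'
from h import *
o,p,M=st(); print(M.round(3)); print("org",ORG)
B=np.array([BX,BY,[0,0,1]]); print("tool axes in box (cols)\n",(B@M).round(3))
go(0,-.2,.2)
E
```

```text
t 0.1 eef [0.2981 0.605  0.2085] box -0.1813 0.5917 F [-0.3 -0.4  0.7] w 1.0
[[-0.001  0.442  0.897]
 [-0.002  0.897 -0.442]
 [-1.    -0.002  0.   ]]
org [0.57138305 0.04969315 0.        ]
tool axes in box (cols)
 [[-0.001  0.579  0.815]
 [-0.001  0.815 -0.579]
 [-1.    -0.002  0.   ]]
t 0.1 eef [0.2981 0.605  0.2085] box -0.1813 0.5917 F [-0.3 -0.4  0.7] w 1.0
need(units) [  0.24 -13.51  15.16]
```

Request:
{"name": "step_arm", "arguments": {
  "plan": [
    [0, 0, 0, -0.0246, 0, 0],
    [0, 0, 0, -0.0246, 0, 0],
    [0, 0, 0, -0.0246, 0, 0],
    [0, 0, 0, -0.0246, 0, 0]
  ],
  "fingers": 1,
  "force": 20
}}

```text
t: 0.6
eef_pos: [0.2982, 0.6051, 0.2088]
tool_rot: [0.705, -0.059, 0.705, 0.058]
contact_force: [-0.4, 0.3, 0.4]
gripper_width: 0.145
```

Run:
```python
from h import *
o,p,M=st(); B=np.array([BX,BY,[0,0,1]]); print((B@M).round(3))
go(0,-.22,.2)
```

```text
t 0.6 eef [0.2982 0.6051 0.2088] box -0.1812 0.5919 F [-0.4  0.3  0.4] w 0.145
[[-0.001 -0.006  1.   ]
 [-0.001  1.     0.006]
 [-1.    -0.001 -0.001]]
t 0.6 eef [0.2982 0.6051 0.2088] box -0.1812 0.5919 F [-0.4  0.3  0.4] w 0.145
need(units) [  0.24 -20.32   4.42]
```

Request:
{"name": "step_arm", "arguments": {
  "plan": [
    [0, -0.84, 0.184, 0, 0, 0],
    [0, -0.84, 0.184, 0, 0, 0],
    [0, -0.84, 0.184, 0, 0, 0],
    [0, -0.84, 0.184, 0, 0, 0],
    [0, -0.84, 0.184, 0, 0, 0],
    [0, -0.84, 0.184, 0, 0, 0],
    [0, -0.84, 0.184, 0, 0, 0],
    [0, -0.84, 0.184, 0, 0, 0]
  ]
}}

```text
t: 1.6
eef_pos: [0.3996, 0.3482, 0.2091]
tool_rot: [0.705, -0.057, 0.705, 0.056]
contact_force: [-0.0, 1.1, 0.0]
gripper_width: -0.002
```

Request:
{"name": "step_arm", "arguments": {
  "plan": [
    [0, -0.84, 0.184, 0, 0, 0],
    [0, -0.84, 0.184, 0, 0, 0],
    [0, -0.84, 0.184, 0, 0, 0],
    [0, -0.84, 0.184, 0, 0, 0],
    [0, -0.84, 0.184, 0, 0, 0],
    [0, -0.84, 0.184, 0, 0, 0],
    [0, -0.84, 0.184, 0, 0, 0],
    [0, -0.84, 0.184, 0, 0, 0]
  ]
}}

```text
t: 2.6
eef_pos: [0.5005, 0.0925, 0.2092]
tool_rot: [0.705, -0.057, 0.705, 0.057]
contact_force: [-0.2, 0.3, -0.2]
gripper_width: -0.003
```

Request:
{"name": "step_arm", "arguments": {
  "plan": [
    [0, -0.84, 0.184, 0, 0, 0],
    [0, -0.84, 0.184, 0, 0, 0],
    [0, -0.84, 0.184, 0, 0, 0],
    [0, -0.84, 0.184, 0, 0, 0],
    [0, -0.84, 0.184, 0, 0, 0],
    [0, -0.84, 0.184, 0, 0, 0],
    [0, -0.84, 0.184, 0, 0, 0],
    [0, -0.84, 0.184, 0, 0, 0]
  ]
}}

```text
t: 3.6
eef_pos: [0.6016, -0.1632, 0.209]
tool_rot: [0.705, -0.057, 0.705, 0.057]
contact_force: [1.1, -0.2, 0.5]
gripper_width: -0.004
```

Run:
```python
from h import *
o,p,M=st(); B=np.array([BX,BY,[0,0,1]]); print((B@M).round(3))
go(0,-.21,.098)
p,d=bot.read_camera("wrist"); cv2.imwrite("pics/w1.png",p[:,:,::-1])
p,d=bot.read_camera("scene"); crop(p,250,120,450,290,3.8,"pics/s1.png")
```

```text
t 3.6 eef [ 0.6016 -0.1632  0.209 ] box -0.0041 -0.215 F [ 1.1 -0.2  0.5] w -0.004
[[-0.001 -0.001  1.   ]
 [ 0.     1.     0.001]
 [-1.     0.    -0.001]]
t 3.6 eef [ 0.6016 -0.1632  0.209 ] box -0.0041 -0.215 F [ 1.1 -0.2  0.5] w -0.004
need(units) [2.77 0.12 0.11]
```

View pics/w1.png

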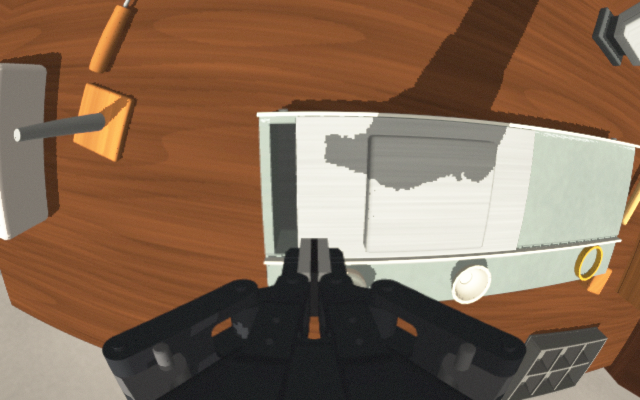

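View pics/s1.png

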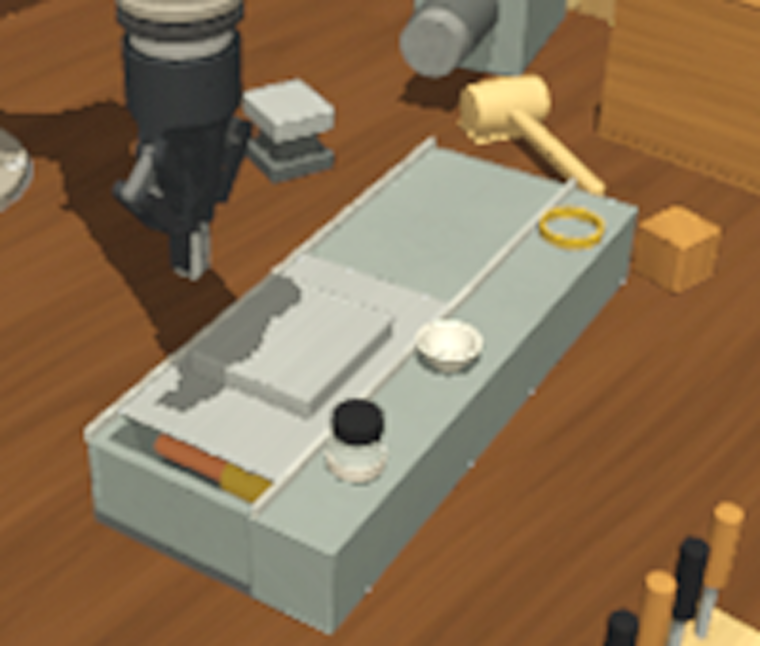

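The wrist view shows the shut fingertips at about (315,245), over the plate right of the panel (panel right edge at column 367). The slim tips have clear room to go down.

Request:
{"name": "step_arm", "arguments": {
  "plan": [
    [0.7, 0, 0, 0, 0, 0],
    [0.7, 0, 0.1, 0, 0, 0],
    [0.7, 0, 0, 0, 0, 0],
    [0.62, 0, 0, 0, 0, 0],
    [0, 0, 0, 0, 0, 0]
  ]
}}

```text
t: 4.32
eef_pos: [0.6035, -0.1604, 0.0985]
tool_rot: [0.703, -0.056, 0.706, 0.058]
contact_force: [0.0, 0.2, 0.2]
gripper_width: -0.001
```

Request:
{"name": "step_arm", "arguments": {
  "plan": [
    [0, 0.25, 0, 0, 0, 0],
    [0, 0.25, 0, 0, 0, 0],
    [0, 0.25, 0, 0, 0, 0],
    [0, 0.25, 0, 0, 0, 0],
    [0, 0.25, 0, 0, 0, 0],
    [0, 0.25, 0, 0, 0, 0]
  ]
}}

```text
t: 5.08
eef_pos: [0.5958, -0.1017, 0.1006]
tool_rot: [0.705, -0.057, 0.705, 0.057]
contact_force: [0.8, 0.1, -0.6]
gripper_width: 0.002
```

Run:
```python
from h import *
st()
p,d=bot.read_camera("wrist"); cv2.imwrite("pics/w2.png",p[:,:,::-1])
```

```text
t 5.08 eef [ 0.5958 -0.1017  0.1006] box -0.0 -0.1534 F [ 0.8  0.1 -0.6] w 0.002
```

View pics/w2.png

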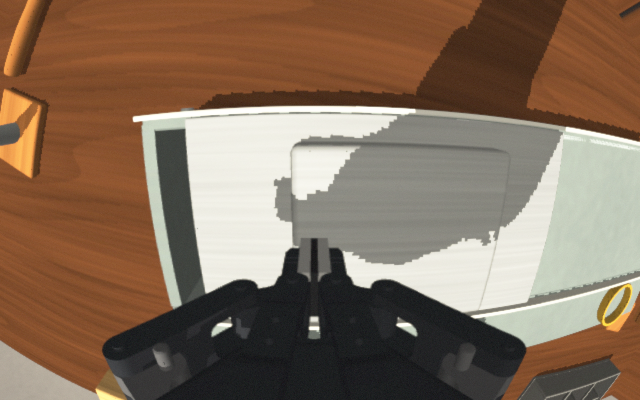

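```bash
cat >> h.py <<'E'
def wpix(P,p,M):
    m=bot.camera_model("wrist");T=m["T_tool_cam"];K=m["mtx"]
    c=T[:3,:3].T@(M.T@(P-p)-T[:3,3]); c=c*[1,-1,-1]
    th=np.arctan2(np.hypot(c[0],c[1]),c[2]); ph=np.arctan2(c[1],c[0])
    return (K[0,2]+K[0,0]*th*np.cos(ph),K[1,2]+K[0,0]*th*np.sin(ph))
E
python3 - <<'E'
from h import *
o,p,M=st()
print("tcp",wpix(p,p,M))
for x in(-.056,0,.056):
  for y in (-.1665,-.0365):
    print(x,y,np.round(wpix(w(x,y,.109),p,M)))
print("well corner",wpix(w(-.065,-.26,.08),p,M))
print("plate corner",wpix(w(-.072,-.2325,.087),p,M))
pp,d=bot.read_camera("scene"); crop(pp,250,120,450,290,3.8,"pics/s2.png")
pp,d=bot.read_camera("top"); crop(pp,205,112,415,236,3.8,"pics/t2.png")
E
```

```text
t 5.12 eef [ 0.5957 -0.0999  0.1005] box 0.0001 -0.1515 F [-0.6  1.1 -0.1] w -0.004
tcp (np.float64(312.9071554344474), np.float64(236.02810254621951))
-0.056 -0.1665 [283. 139.]
-0.056 -0.0365 [510. 148.]
0 -0.1665 [286. 242.]
0 -0.0365 [497. 237.]
0.056 -0.1665 [289. 321.]
0.056 -0.0365 [478. 310.]
well corner (np.float64(147.1522367392299), np.float64(126.77422390089369))
plate corner (np.float64(178.97325277527617), np.float64(113.12728287177895))
```

View pics/s2.png

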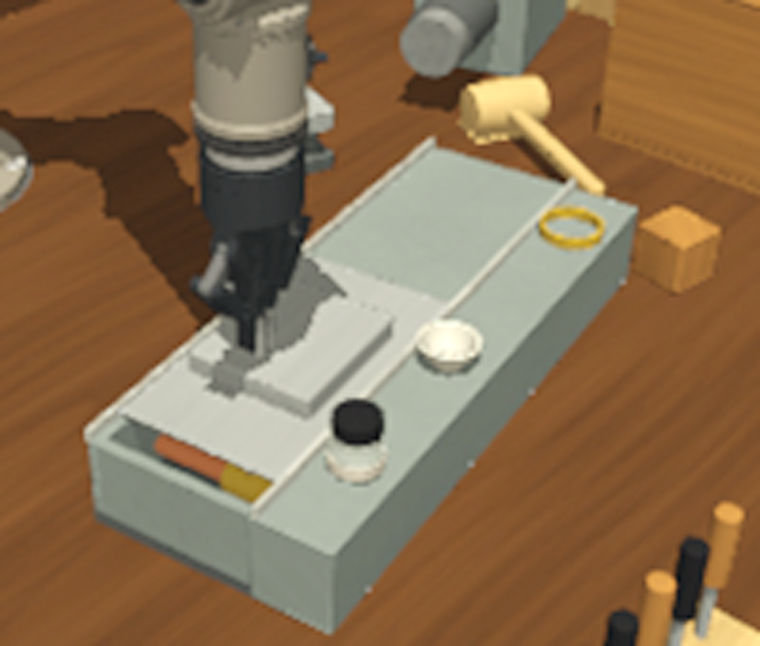

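View pics/t2.png

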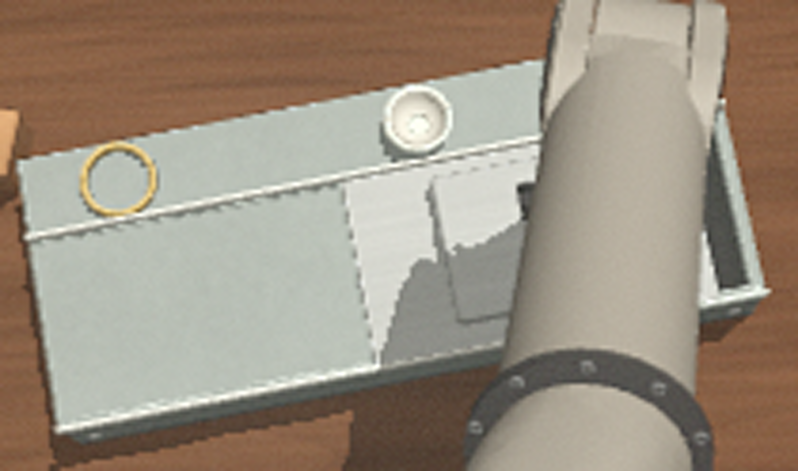

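```bash
cat >> h.py <<'E'
def pix(n,P):
    m=bot.camera_model(n);K=m["mtx"]; c=q2R(m["rotation"]).T@(P-np.array(m["origin"]))
    return np.array([K[0,2]+K[0,0]*c[0]/-c[2],K[1,2]-K[1,1]*c[1]/-c[2]]).round(1), -c[2]
E
python3 - <<'E'
from h import *
o,p,M=st()
(a,dep)=pix("scene",p); print("tcp scene",a,(a-[250,120])*3.8,dep)
for x,y in((-.056,-.1665),(0,-.1665),(.056,-.1665)):
  a,dd=pix("scene",w(x,y,.109)); print(x,y,(a-[250,120])*3.8)
pp,d=bot.read_camera("scene")
o_,_=ray("scene",0,0)
for v in range(200,218):
  print(v,[ (lambda P:"%.3f,%.3f,%.3f"%((P-ORG)@BX,(P-ORG)@BY,P[2]))(o_+ray("scene",u,v)[1]*d[v,u]) for u in (312,314,316,318,320)])
E
```

```text
t 5.22 eef [ 0.5959 -0.1017  0.1005] box 0.0001 -0.1533 F [0.6 1.2 0.8] w 0.001
tcp scene [315.9 217.6] [250.42 370.88] 1.1172577565933715
-0.056 -0.1665 [180.88 346.56]
0 -0.1665 [240.54 370.88]
0.056 -0.1665 [302.86 396.34]
200 ['0.011,-0.187,0.187', '0.006,-0.170,0.175', '0.013,-0.170,0.178', '0.011,-0.158,0.170', '0.010,-0.146,0.163']
201 ['0.011,-0.187,0.184', '0.013,-0.179,0.180', '0.010,-0.166,0.171', '0.013,-0.160,0.169', '0.010,-0.147,0.160']
202 ['0.010,-0.186,0.179', '0.012,-0.178,0.175', '0.012,-0.169,0.170', '0.014,-0.162,0.166', '0.011,-0.148,0.157']
203 ['0.012,-0.188,0.178', '0.013,-0.180,0.174', '0.012,-0.169,0.166', '0.012,-0.160,0.161', '0.009,-0.144,0.151']
204 ['0.011,-0.187,0.173', '0.014,-0.182,0.172', '0.008,-0.163,0.158', '0.012,-0.160,0.158', '0.010,-0.147,0.149']
205 ['0.010,-0.186,0.169', '0.011,-0.177,0.164', '0.008,-0.163,0.154', '0.010,-0.156,0.151', '0.011,-0.148,0.147']
206 ['-0.002,-0.169,0.151', '0.004,-0.167,0.152', '0.008,-0.164,0.152', '0.012,-0.159,0.150', '0.009,-0.145,0.141']
207 ['-0.003,-0.168,0.146', '0.005,-0.168,0.150', '0.006,-0.161,0.14
[... 515 characters left out ...]
 ['-0.008,-0.161,0.122', '0.003,-0.166,0.130', '0.006,-0.161,0.128', '0.011,-0.158,0.128', '-0.000,-0.131,0.107']
213 ['-0.018,-0.147,0.106', '-0.002,-0.159,0.120', '0.005,-0.159,0.123', '0.011,-0.158,0.125', '0.003,-0.136,0.107']
214 ['-0.013,-0.154,0.108', '0.505,-0.882,0.785', '-0.006,-0.144,0.106', '-0.001,-0.141,0.105', '0.006,-0.140,0.108']
215 ['-0.010,-0.158,0.108', '-0.008,-0.152,0.106', '-0.001,-0.151,0.108', '0.002,-0.145,0.105', '0.008,-0.143,0.107']
216 ['-0.008,-0.161,0.108', '-0.003,-0.158,0.108', '-0.000,-0.152,0.105', '0.005,-0.150,0.106', '0.010,-0.147,0.106']
217 ['-0.007,-0.163,0.106', '0.001,-0.164,0.110', '0.002,-0.156,0.105', '0.008,-0.153,0.106', '0.015,-0.154,0.109']
```

The depth shows the real fingertips ending near z=0.12, about 19 mm above the reported TCP. They passed over the panel without touching it. I'll go back and lower by 20 mm.

Request:
{"name": "step_arm", "arguments": {
  "plan": [
    [0, -0.5, 0, 0, 0, 0],
    [0, -0.5, 0, 0, 0, 0],
    [0, -0.4, 0, 0, 0, 0],
    [0, 0, 0, 0, 0, 0],
    [0.3, 0, 0, 0, 0, 0],
    [0.22, 0, 0, 0, 0, 0],
    [0, 0, 0, 0, 0, 0]
  ]
}}

```text
t: 6.15
eef_pos: [0.6039, -0.1566, 0.0784]
tool_rot: [0.704, -0.057, 0.706, 0.057]
contact_force: [-0.4, 0.8, 0.2]
gripper_width: -0.004
```

Run:
```python
from h import *
print(bot.pinch_z)
o,p,M=st()
pp,d=bot.read_camera("scene"); crop(pp,270,170,370,260,7,"pics/s3.png")
```

```text
0.0187
t 6.15 eef [ 0.6039 -0.1566  0.0784] box -0.0008 -0.2089 F [-0.4  0.8  0.2] w -0.004
```

View pics/s3.png

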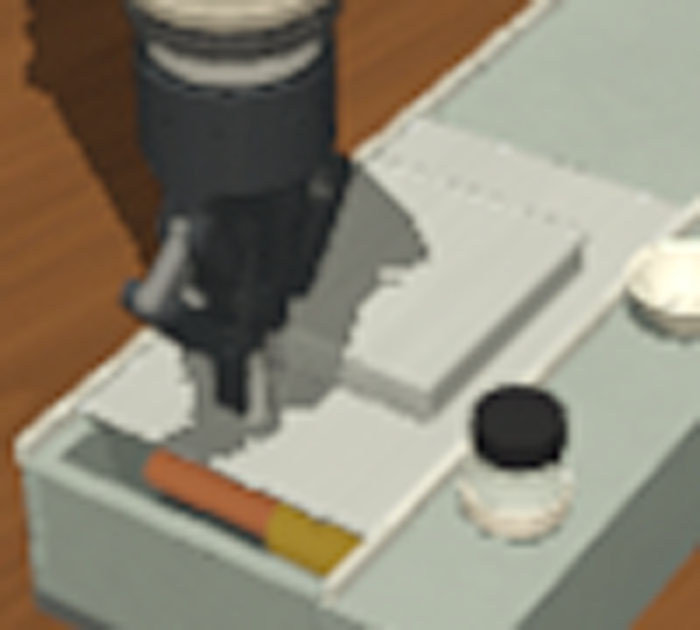

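Request:
{"name": "step_arm", "arguments": {
  "plan": [
    [0, 0.25, 0, 0, 0, 0],
    [0, 0.25, 0, 0, 0, 0],
    [0, 0.25, 0, 0, 0, 0],
    [0, 0.25, 0, 0, 0, 0],
    [0, 0.25, 0, 0, 0, 0],
    [0, 0.25, 0, 0, 0, 0]
  ]
}}

```text
t: 6.95
eef_pos: [0.5954, -0.0983, 0.08]
tool_rot: [0.705, -0.057, 0.705, 0.056]
contact_force: [0.2, -2.9, 0.3]
gripper_width: -0.002
```

Request:
{"name": "step_arm", "arguments": {
  "plan": [
    [0, 0.3, 0, 0, 0, 0],
    [0, 0.3, 0, 0, 0, 0],
    [0, 0.3, 0, 0, 0, 0],
    [0, 0.3, 0, 0, 0, 0]
  ]
}}

```text
t: 7.45
eef_pos: [0.5875, -0.0502, 0.0799]
tool_rot: [0.705, -0.057, 0.705, 0.057]
contact_force: [1.3, -3.1, 0.5]
gripper_width: -0.005
```

Run:
```python
from h import *
o,p,M=st()
pp,d=bot.read_camera("scene"); crop(pp,270,120,430,260,4.9,"pics/s4.png")
```

```text
t 7.45 eef [ 0.5875 -0.0502  0.0799] box 0.0 -0.1012 F [ 1.3 -3.1  0.5] w -0.005
```

View pics/s4.png

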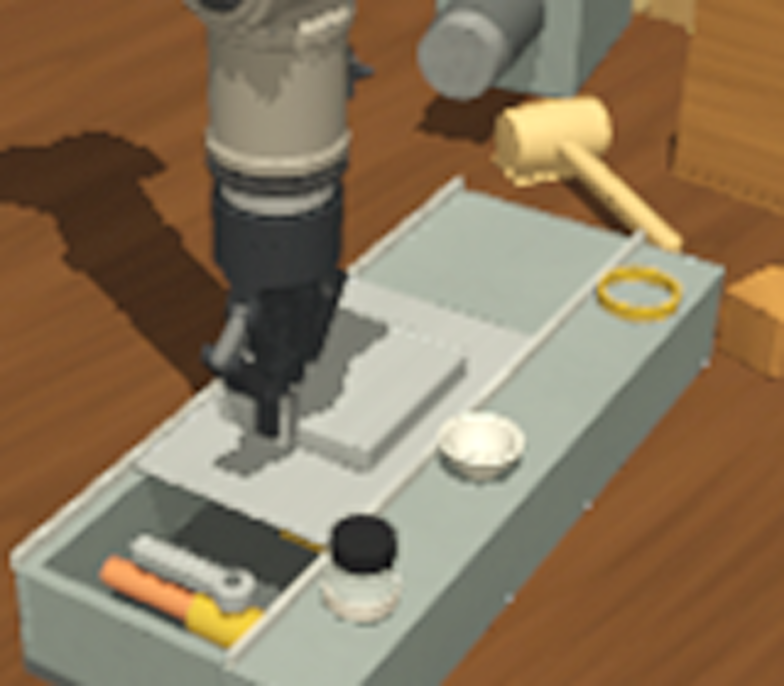

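The cover is sliding at about 3 N. The right-hand handle now showing looks plain. I'll keep pushing.

Request:
{"name": "step_arm", "arguments": {
  "plan": [
    [0, 0.3, 0, 0, 0, 0],
    [0, 0.3, 0, 0, 0, 0],
    [0, 0.3, 0, 0, 0, 0],
    [0, 0.3, 0, 0, 0, 0],
    [0, 0.3, 0, 0, 0, 0],
    [0, 0.3, 0, 0, 0, 0],
    [0, 0.3, 0, 0, 0, 0],
    [0, 0.3, 0, 0, 0, 0]
  ]
}}

```text
t: 8.5
eef_pos: [0.5721, 0.0445, 0.0798]
tool_rot: [0.705, -0.057, 0.705, 0.057]
contact_force: [1.2, -2.9, 1.3]
gripper_width: -0.001
```

Request:
{"name": "step_arm", "arguments": {
  "plan": [
    [0, 0.3, 0, 0, 0, 0],
    [0, 0.3, 0, 0, 0, 0],
    [0, 0.2, 0, 0, 0, 0],
    [0, 0.1, 0, 0, 0, 0]
  ]
}}

```text
t: 9.0
eef_pos: [0.5663, 0.08, 0.0798]
tool_rot: [0.705, -0.057, 0.705, 0.057]
contact_force: [1.6, -3.1, 1.0]
gripper_width: -0.001
```

Request:
{"name": "step_arm", "arguments": {
  "plan": [
    [0, 0.1, 0, 0, 0, 0],
    [0, 0.1, 0, 0, 0, 0],
    [0, 0.05, 0, 0, 0, 0]
  ]
}}

```text
t: 9.38
eef_pos: [0.5648, 0.0892, 0.0798]
tool_rot: [0.705, -0.057, 0.705, 0.057]
contact_force: [1.3, -1.7, 1.7]
gripper_width: 0.0
```

Run:
```python
from h import *
o,p,M=st()
pp,d=bot.read_camera("scene"); crop(pp,270,120,430,260,4.9,"pics/s5.png")
```

```text
t 9.38 eef [0.5648 0.0892 0.0798] box -0.0002 0.0401 F [ 1.3 -1.7  1.7] w 0.0
```

View pics/s5.png

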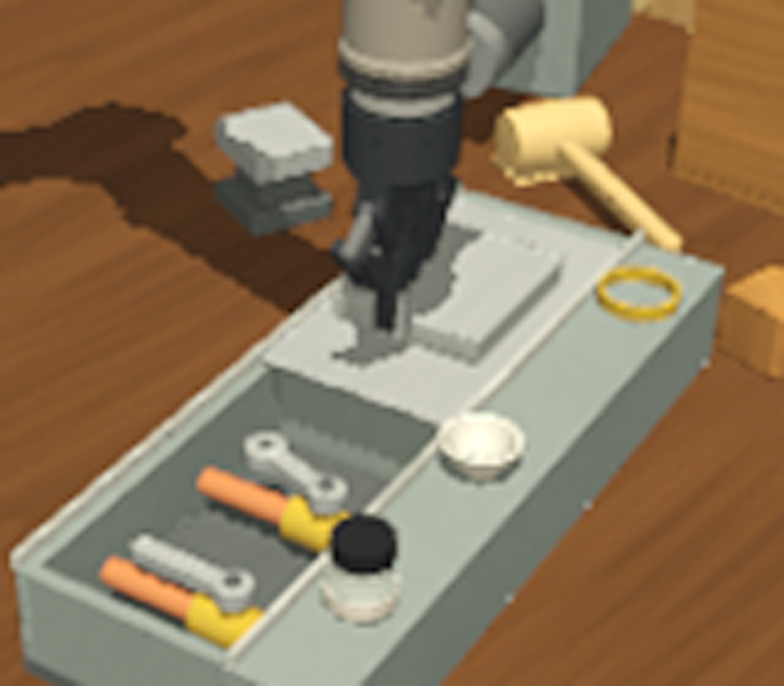

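Request:
{"name": "step_arm", "arguments": {
  "plan": [
    [0, 0.08, 0, 0, 0, 0],
    [0, 0.05, 0, 0, 0, 0],
    [0, 0, 0, 0, 0, 0]
  ]
}}

```text
t: 9.8
eef_pos: [0.564, 0.0942, 0.0798]
tool_rot: [0.705, -0.057, 0.705, 0.057]
contact_force: [1.7, -2.7, 1.7]
gripper_width: -0.003
```

Request:
{"name": "step_arm", "arguments": {
  "plan": [
    [0, 0.05, 0, 0, 0, 0],
    [0, 0.05, 0, 0, 0, 0],
    [0, 0, 0, 0, 0, 0]
  ]
}}

```text
t: 10.18
eef_pos: [0.5639, 0.0946, 0.0798]
tool_rot: [0.705, -0.057, 0.705, 0.054]
contact_force: [2.3, -10.1, 1.5]
gripper_width: -0.002
```

The force rose to 10 N with no further travel, so the cover is at its stop. I'll back off, lift and look at the handles.

Request:
{"name": "step_arm", "arguments": {
  "plan": [
    [0, -0.3, 0, 0, 0, 0],
    [0, -0.4, 0, 0, 0, 0],
    [-0.8, -0.5, 0, 0, 0, 0],
    [-0.8, -0.5, 0, 0, 0, 0],
    [-0.8, -0.5, 0, 0, 0, 0],
    [-0.2, -0.5, 0, 0, 0, 0],
    [0, 0, 0, 0, 0, 0]
  ]
}}

```text
t: 11.05
eef_pos: [0.5806, -0.0106, 0.1836]
tool_rot: [0.705, -0.056, 0.705, 0.055]
contact_force: [-0.2, -0.0, -0.2]
gripper_width: -0.006
```

Run:
```python
from h import *
o,p,M=st()
np.savez("wpose.npz",p=p,M=M)
pp,d=bot.read_camera("wrist"); cv2.imwrite("pics/w6.png",pp[:,:,::-1]); np.savez("w6.npz",p=pp,d=d)
```

```text
t 11.05 eef [ 0.5806 -0.0106  0.1836] box -0.0005 -0.061 F [-0.2 -0.  -0.2] w -0.006
```

View pics/w6.png

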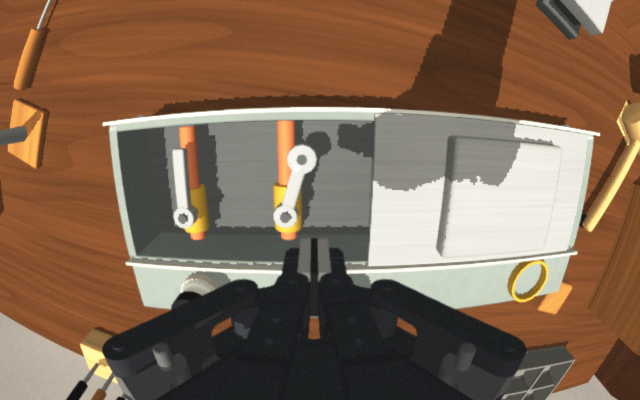

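The wrist view shows the marked handle on the left, with its pivot at (285,217) and disc at (302,159), already turned slightly. The plain handle has its pivot at (182,218) and its end at (179,150).

```bash
cat >> h.py <<'E'
def wonz(u,v,z,p,M):
    m=bot.camera_model("wrist");T=m["T_tool_cam"];K=m["mtx"]
    a=u-K[0,2];b=v-K[1,2];r=np.hypot(a,b);th=r/K[0,0]
    c=np.array([np.sin(th)*a/r,-np.sin(th)*b/r,-np.cos(th)])
    D=M@(T[:3,:3]@c);O=p+M@T[:3,3]; P=O+D*(z-O[2])/D[2]; return P
def box(P): d=P-ORG; return np.array([d@BX,d@BY,P[2]]).round(4)
E
python3 - <<'E'
from h import *
f=np.load("wpose.npz");p,M=f["p"],f["M"]
for n,u,v,z in (("disc piv",285,217,.067),("disc end",302,159,.067),("plain piv",182,218,.067),("plain tip",179,150,.067),("cover edge",373,180,.087),("well fr",113,126,.085),("well nr",133,262,.085),("panel",442,255,.109)):
    print(n,box(wonz(u,v,z,p,M)))
# scene cross-check: crop s5 px
for n,a,b in (("disc piv",328,490),("disc end",265,447),("plain piv",236,583)):
    print("scene",n,box(onz("scene",270+a/4.9,120+b/4.9,.067)))
E
```

```text
disc piv [ 0.0304 -0.0883  0.067 ]
disc end [-0.0261 -0.0711  0.067 ]
plain piv [ 0.0324 -0.1962  0.067 ]
plain tip [-0.0377 -0.1912  0.067 ]
cover edge [-0.011  -0.0086  0.087 ]
well fr [-0.068  -0.2565  0.085 ]
well nr [ 0.0786 -0.2588  0.085 ]
panel [0.0537 0.0572 0.109 ]
scene disc piv [ 0.0351 -0.0925  0.067 ]
scene disc end [-0.0216 -0.0768  0.067 ]
scene plain piv [ 0.0364 -0.1961  0.067 ]
```

Run:
```python
from h import *
f=np.load("wpose.npz");p,M=f["p"],f["M"];d=np.load("w6.npz")["d"]
m=bot.camera_model("wrist");T=m["T_tool_cam"];K=m["mtx"]
def P(u,v):
    a=u-K[0,2];b=v-K[1,2];r=np.hypot(a,b);th=r/K[0,0]
    c=np.array([np.tan(th)*a/r,-np.tan(th)*b/r,-1])*d[v,u]
    return box(p+M@(T[:3,:3]@c+T[:3,3]))
for n,u,v in (("pipe",286,135),("pipe",286,160),("pipe",286,180),("yel",277,195),("yel",276,210),("disc",309,160),("bar",293,187),("hub",285,217),("pl hub",182,218),("pl bar",179,170),("floor",330,200),("cover",410,240),("panel",500,220),("pipe R",187,140)):
    print(n,P(u,v))
```

```text
pipe [-0.0463 -0.0876  0.043 ]
pipe [-0.0209 -0.0882  0.0411]
pipe [-0.0007 -0.0885  0.0431]
yel [ 0.0147 -0.0981  0.0444]
yel [ 0.0228 -0.0967  0.0682]
disc [-0.0249 -0.0647  0.0661]
bar [ 0.0003 -0.0799  0.0676]
hub [ 0.0293 -0.088   0.0701]
pl hub [ 0.0308 -0.1941  0.0714]
pl bar [-0.0177 -0.1935  0.0663]
floor [ 0.0298 -0.0421  0.0127]
cover [0.0477 0.0315 0.0864]
panel [0.0205 0.1144 0.11  ]
pipe R [-0.0448 -0.1927  0.0418]
```

Run:
```python
from h import *
f=np.load("wpose.npz");d=np.load("w6.npz")["d"]
m=bot.camera_model("wrist");T=m["T_tool_cam"];K=m["mtx"]
for u,v in ((515,345),(480,330),(440,310),(400,290),(375,288),(345,290),(338,260),(325,245),(322,241)):
    a=u-K[0,2];b=v-K[1,2];r=np.hypot(a,b);th=r/K[0,0]
    c=np.array([np.tan(th)*a/r,-np.tan(th)*b/r,-1])*d[v,u]
    print(u,v,(T[:3,:3]@c+T[:3,3]).round(4))
```

```text
515 345 [-0.1111  0.0574 -0.0125]
480 330 [-0.1004  0.0507 -0.011 ]
440 310 [-0.0878  0.0415 -0.011 ]
400 290 [-0.0747  0.0309 -0.0112]
375 288 [-0.0717  0.0223 -0.0106]
345 290 [-0.0723  0.0115 -0.0106]
338 260 [-0.041   0.0113 -0.006 ]
325 245 [-0.034   0.0057 -0.0103]
322 241 [-0.0289  0.0044 -0.01  ]
```

Request:
{"name": "step_arm", "arguments": {
  "plan": [
    [0, -0.71, -0.24, 0, 0, 0],
    [0, -0.71, -0.24, 0, 0, 0],
    [0.7, 0, 0, 0, 0, 0],
    [0.7, 0, 0, 0, 0, 0],
    [0.7, 0, 0, 0, 0, 0],
    [0.6, 0, 0, 0, 0, 0],
    [0, 0, 0, 0, 0, 0]
  ]
}}

```text
t: 11.98
eef_pos: [0.5681, -0.0661, 0.0727]
tool_rot: [0.702, -0.057, 0.707, 0.058]
contact_force: [-0.2, 1.4, 0.1]
gripper_width: -0.001
```

Run:
```python
from h import *
o,p,M=st()
np.savez("wpose.npz",p=p,M=M)
pp,d=bot.read_camera("wrist"); crop(pp,80,90,400,330,2.5,"pics/w7.png")
go(-.022,-.118,.036)
```

```text
t 11.97 eef [ 0.5681 -0.0661  0.0727] box -0.0217 -0.1138 F [-0.2  1.4  0.1] w -0.001
t 12.03 eef [ 0.5695 -0.0665  0.0743] box -0.0204 -0.1144 F [-0.1 -0.4 -0.2] w -0.001
need(units) [ 0.96 -0.09 -0.04]
```

View pics/w7.png

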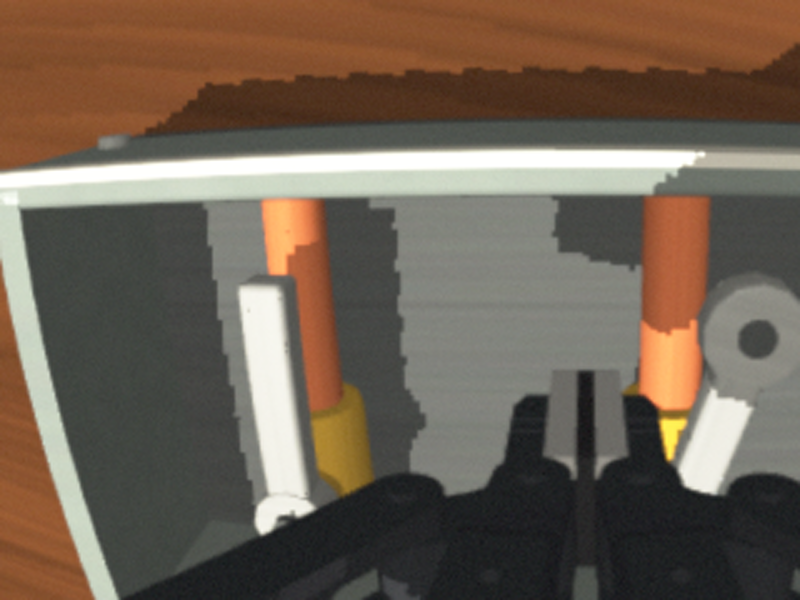

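The fingertips at crop (585,380) sit between the two handles, clear of both. I'll go down the last 37 mm.

Request:
{"name": "step_arm", "arguments": {
  "plan": [
    [0.35, -0.05, 0, 0, 0, 0],
    [0.35, 0, 0, 0, 0, 0],
    [0.22, 0, 0, 0, 0, 0],
    [0, 0, 0, 0, 0, 0]
  ]
}}

```text
t: 12.52
eef_pos: [0.5705, -0.0695, 0.0381]
tool_rot: [0.704, -0.057, 0.705, 0.057]
contact_force: [-0.1, 0.1, 0.1]
gripper_width: 0.001
```

Run:
```python
from h import *
st()
```

```text
t 12.53 eef [ 0.5705 -0.0695  0.0381] box -0.0199 -0.1176 F [-0.1  0.1  0.1] w 0.001
```

Request:
{"name": "step_arm", "arguments": {
  "plan": [
    [0, 0.2, 0.04, 0, 0, 0],
    [0, 0.2, 0.04, 0, 0, 0],
    [0, 0.15, 0.05, 0, 0, 0],
    [0, 0.18, 0, 0, 0, 0],
    [0, 0.18, 0.01, 0, 0, 0]
  ]
}}

```text
t: 13.15
eef_pos: [0.5717, -0.0346, 0.0394]
tool_rot: [0.706, -0.057, 0.704, 0.055]
contact_force: [0.6, -6.2, -1.8]
gripper_width: -0.001
```

Request:
{"name": "step_arm", "arguments": {
  "plan": [
    [0, 0.17, 0.05, 0, 0, 0],
    [0, 0.16, 0.06, 0, 0, 0],
    [0, 0.14, 0.1, 0, 0, 0],
    [0, 0.14, 0.1, 0, 0, 0]
  ]
}}

```text
t: 13.65
eef_pos: [0.5781, -0.0085, 0.0387]
tool_rot: [0.704, -0.057, 0.706, 0.055]
contact_force: [-1.4, -4.9, 0.0]
gripper_width: 0.001
```

Run:
```python
from h import *
st()
pp,d=bot.read_camera("wrist"); crop(pp,80,90,400,330,2.5,"pics/w8.png")
```

```text
t 13.65 eef [ 0.5781 -0.0085  0.0387] box -0.0027 -0.0585 F [-1.4 -4.9  0. ] w 0.001
```

View pics/w8.png

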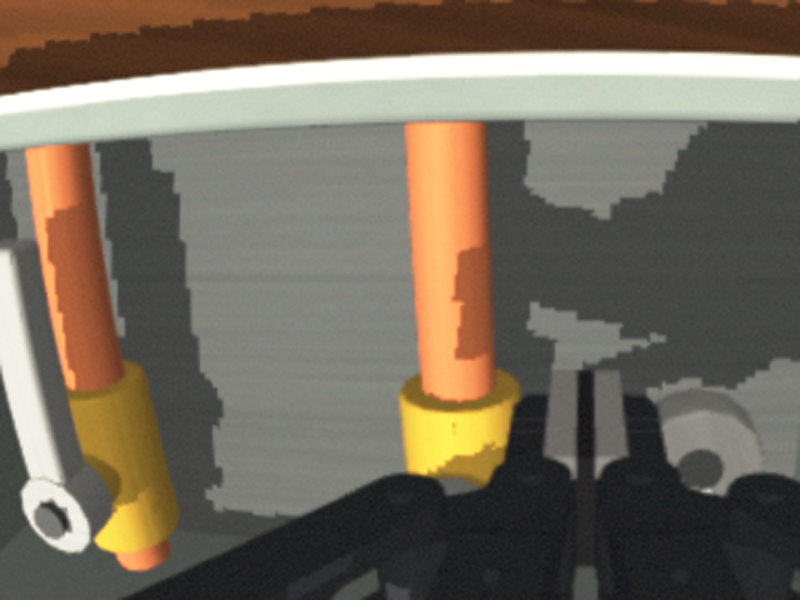

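The handle is following, with its disc now at crop (705,465). I'll continue mostly along +x.

Request:
{"name": "step_arm", "arguments": {
  "plan": [
    [0, 0.1, 0.1, 0, 0, 0],
    [0, 0.06, 0.12, 0, 0, 0],
    [0, 0, 0.12, 0, 0, 0],
    [0, 0, 0.08, 0, 0, 0]
  ]
}}

```text
t: 14.2
eef_pos: [0.5909, 0.0021, 0.0383]
tool_rot: [0.702, -0.056, 0.708, 0.057]
contact_force: [-17.1, -3.6, 13.0]
gripper_width: 0.001
```

Run:
```python
from h import *
st()
pp,d=bot.read_camera("wrist"); crop(pp,80,90,400,330,2.5,"pics/w9.png")
pp,d=bot.read_camera("scene"); crop(pp,270,160,400,260,6,"pics/s9.png")
```

```text
t 14.2 eef [0.5909 0.0021 0.0383] box 0.0117 -0.0501 F [-17.1  -3.6  13. ] w 0.001
```

View pics/w9.png

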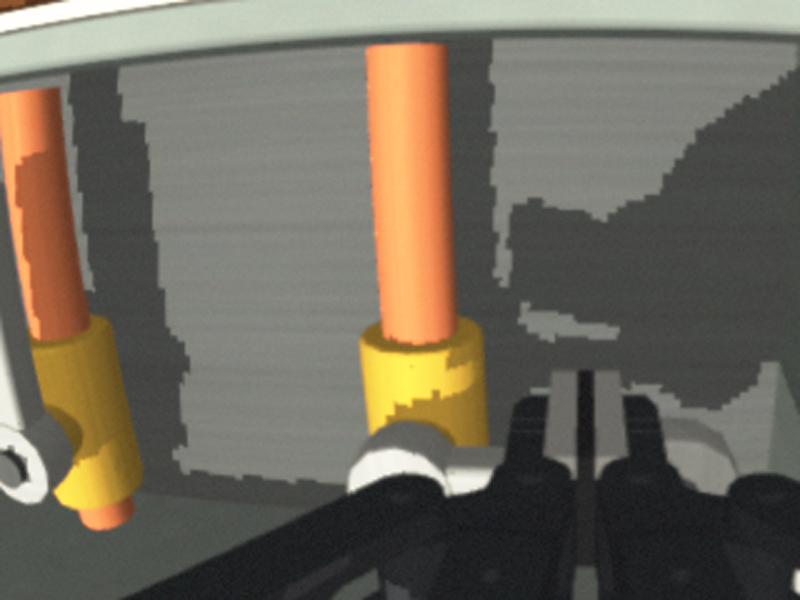

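View pics/s9.png

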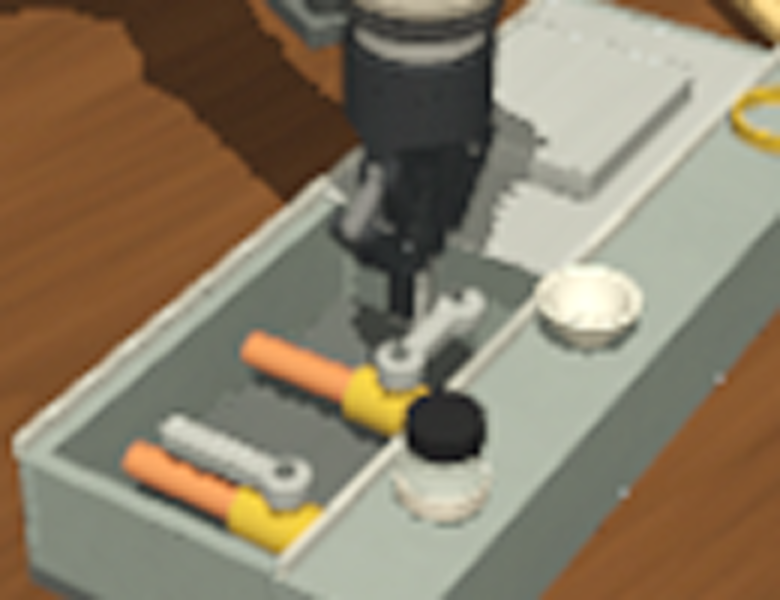

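The push reads 17 N with no further motion, and the handle lies along the box's +y, so it is at its stop. I'll back off in -x, then lift clear.

Request:
{"name": "step_arm", "arguments": {
  "plan": [
    [0, 0, -0.05, 0, 0, 0],
    [0, 0, -0.2, 0, 0, 0],
    [0, 0, -0.3, 0, 0, 0],
    [-0.3, 0, 0, 0, 0, 0],
    [-0.8, 0, 0, 0, 0, 0],
    [-0.8, 0, 0, 0, 0, 0],
    [-0.8, 0, 0, 0, 0, 0],
    [-0.8, 0, 0, 0, 0, 0]
  ]
}}

```text
t: 15.3
eef_pos: [0.5736, -0.0009, 0.1813]
tool_rot: [0.706, -0.057, 0.704, 0.057]
contact_force: [0.4, -0.1, 0.9]
gripper_width: 0.003
```

Request:
{"name": "step_arm", "arguments": {
  "plan": [
    [-0.5, 0, -0.5, 0, 0, 0],
    [-0.2, 0, -0.5, 0, 0, 0],
    [0, 0, 0, 0, 0, 0],
    [0, 0, 0, 0, 0, 0]
  ]
}}

```text
t: 15.8
eef_pos: [0.5343, -0.0072, 0.2074]
tool_rot: [0.705, -0.057, 0.704, 0.057]
contact_force: [0.7, 0.8, 0.0]
gripper_width: -0.002
```

Run:
```python
from h import *
o,p,M=st()
pp,d=bot.read_camera("wrist"); cv2.imwrite("pics/w10.png",pp[:,:,::-1])
np.savez("wpose.npz",p=p,M=M)
pp,d=bot.read_camera("scene"); crop(pp,190,100,450,300,3,"pics/s10.png")
```

```text
t 15.8 eef [ 0.5343 -0.0072  0.2074] box -0.0457 -0.0503 F [0.7 0.8 0. ] w -0.002
```

View pics/w10.png

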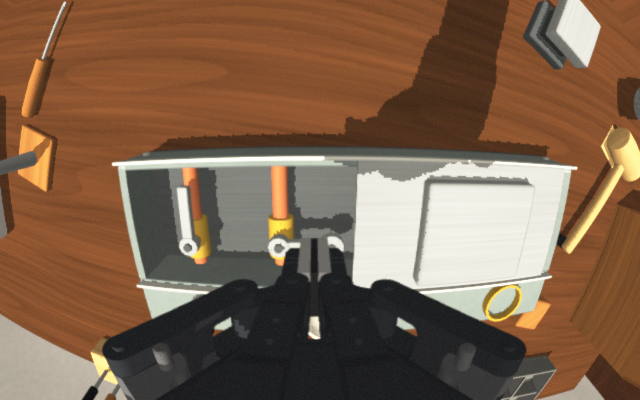

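View pics/s10.png

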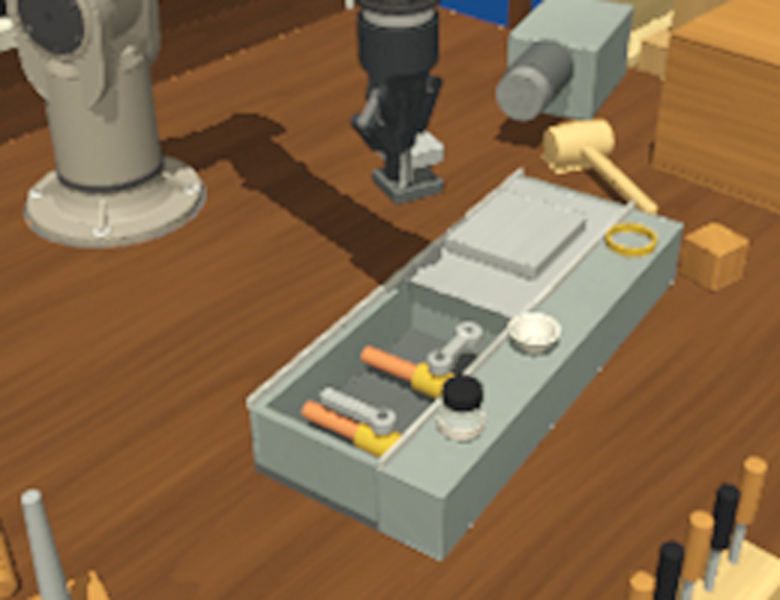

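Run:
```python
from h import *
P=lambda a,b:box(onz("scene",190+a/3,100+b/3,.067))
h,e=P(438,360),P(468,330); print(h,e,np.degrees(np.arctan2(e[1]-h[1],-(e[0]-h[0]))))
f=np.load("wpose.npz");p,M=f["p"],f["M"]
for n,u,v,z in (("piv",279,247,.07),("plain piv",188,246,.07),("plain tip",184,187,.067),("cover edge",357,210,.087)): print(n,box(wonz(u,v,z,p,M)))
pp,d=bot.read_camera("scene"); crop(pp,290,190,370,250,9,"pics/s11.png")
```

```text
[ 0.0328 -0.0941  0.067 ] [ 0.0322 -0.0338  0.067 ] 89.42991155500111
piv [ 0.0277 -0.0872  0.07  ]
plain piv [ 0.0297 -0.1931  0.07  ]
plain tip [-0.039  -0.1896  0.067 ]
cover edge [-0.0205 -0.0074  0.087 ]
```

View pics/s11.png

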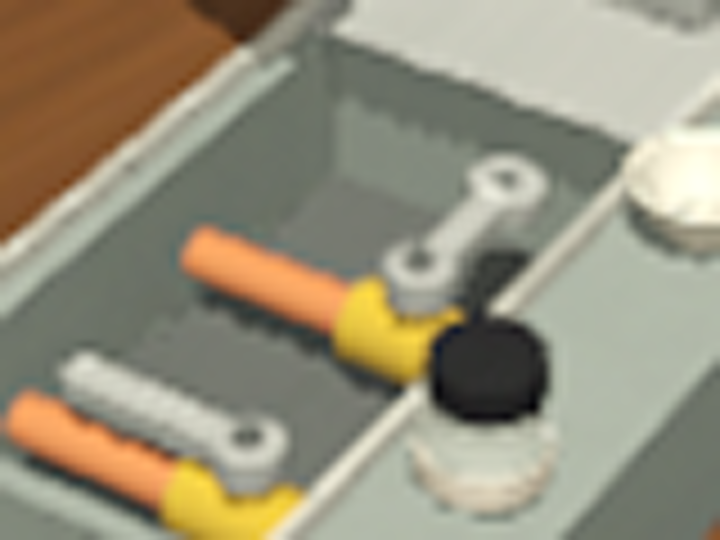

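Run:
```python
from h import *
P=lambda a,b,z:box(onz("scene",290+a/9,190+b/9,z))
h,e=P(418,262,.070),P(508,180,.067); print(h,e,np.degrees(np.arctan2(e[1]-h[1],-(e[0]-h[0]))))
print(bot.hand_in())
```

```text
[ 0.0336 -0.0929  0.07  ] [ 0.0334 -0.033   0.067 ] 89.80869593790054
the job is handed in; nothing more can be done
None
```

The gas is shut off as asked: the cover is pushed fully aside and the marked handle is fully shut. I handed the job in at about 16 s of the 48 s allowed; it reports no verdict.

- **Cover:** I pushed it left by the raised panel's side with closed fingers, at about 3 N. At the stop the force rose to 10 N with no further travel. The last wrist picture puts the cover's edge about where the open stop should leave it.
- **Marked handle:** I pushed it round from its right side. At its stop the wrist force read 17 N along the push and 13 N vertically, below the 38 N limit. After I backed off, the scene camera gave its angle as 89.4° and 89.8° in two readings.
- **Other handle:** its end measures within about 2 mm of where it was when first uncovered.
- **Things standing around:** the jar, dish, bangle, mallet and the rest look unmoved in the last pictures. I checked these by eye only and did not measure them.
- **Finish:** the gripper ended about 0.21 m up, with no contact force beyond sensor noise.

One thing disagreed: the real fingertips end about 19 mm above the reported tool point. Because of this, my first push passed over the panel without touching it. I corrected the height and pushed again.

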